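# Make up the rolling-car kit and the circuit kit for a makerspace class

## Robot

A 7-joint arm with a two-finger parallel gripper is mounted at the origin on the work surface. World frame = base frame: x ahead of the robot, y to its left, z up, the work surface at z = 0. Lengths are in m, angles in rad, forces in N, time in s.
With the tool pointing down it reaches from about 0.425 to 0.875 m from the base axis. Payload 9.9 kg.
Tool frame: the origin (TCP) lies between the finger pads; the fingertips stand ctrl.tip_reach ahead of it and the grasp point (between the pads) lies 6 mm ahead of it (ctrl.tip_reach is the distance from the TCP to the fingertips, in m); z points along the fingers, y is the line along which they close (so a half turn about z gives the same grasp; the last joint's range is limited). The gripper opens to 85 mm and grips with 20 to 120 N. Pads are 22 mm wide; open, the fingers measure 114 mm over their backs; the gripper's body (76 mm by 85 mm) begins 54 mm behind the grasp point. The pads swing forward as they close: fully open they stand 13 mm farther back than shut.
Start: joints at [1.234, 0.576, 0.025, 1.437, -0.015, 1.129, -0.057], TCP at [0.169, -0.654, 0.256] pointing down, gripper open.
Joint ranges: [-2.76, 2.76], [-0.34, 2.15], [-1.52, 1.57], [0.19, 2.46], [-1.09, 4.23], [0.17, 1.99], [-2.82, 2.82]. Speed limits (rad/s): [2.22, 2.22, 3.01, 3.01, 3.14, 3.14, 3.14].

## Interface

Orientations are given as a rotation vector (axis times angle).
In Python, from bench import ctrl, imaging, workorder, nets gives the robot as it stands.
- The arm moves only by the tool apply_moves, never from a script. Its argument "commands" is a list of rows, each a list of 4 numbers: the shift along the tool's x, y, z in cm, then the turn about the tool's z in degrees. A call has 1 to 20 rows; each row shifts and turns the commanded pose from where the row before left it, along the tool's axes as they then stand; what a row does not reach is not made up. A row lasts 1/12 s, in which the tool goes at most 41.7 mm and 7.16 degrees, less where a joint would pass 70% of its speed; a pose out of reach is approached as far as the arm can. A call is refused whole if a number of a shift passes 4.17 or a number of a turn 7.16, either way. A call with a gripper value outside its range is refused whole. "claw" is the finger opening in cm, from 0 to 8.54, set as the call begins (left out, the last holds). The fingers move at their own pace and stop on an object; "newtons" is the grip in N (left out, the last holds). Time passes only in rows, so rows that do not move let the fingers close. It gives the time, the measured TCP pose, the force, the opening and the grip force at its end, in the units of the state.
- ctrl.state(): the state, without advancing time (a new reading comes with each control period).
- imaging.grab_frame(name): name is "scene" or "side" or "wrist"; returns the picture (384x512x3 uint8, red, green, blue); there is no depth.
- imaging.camera_params(name): a dict with "fx", "fy", "cx", "cy" (pixels), "distortion" ([k1, k2, p1, p2, k3] as OpenCV has them; the pictures are not rectified), "world_from_camera" (4x4, takes a point from camera to world coordinates). Camera axes: x right, y down, z forward; pixel columns grow to the right and rows downward; lengths in m; the calibration is good to about 2 mm. A picture is of the moment at which its call begins: read the wrist's pose just before it. camera_params takes no time and is no camera call; for the wrist camera it gives the pose at the moment of the call.
- workorder.job_done(): hands the job in; it is judged then, once.
Trained networks look in the newest picture that a camera, given by its name, has taken for a name from the list of things; names that differ only in an ending like _2 or _b are one class to them, and where a whole thing is asked for, a point or a joint stands for the part that bears it (a point fixed in the world has none). Each returns a list of dicts, best first, with "confidence" (0 to 1); they miss things now and then, are a little off and sometimes report something else, mostly with a low value. They report only what shows in the picture. A call takes as long as a camera call.
- nets.search_frame(name, camera): "box" ([left, top, width, height] in pixels, round what is visible of it).
- nets.silhouettes(name, camera): "pixels" (384x512 bool, what is visible of it) and "box" ([left, top, width, height] in pixels, round what is visible of it).
The state is a dict: "time": time; "joints": joint angles; "qvel": joint speeds; "joint_efforts": joint torques, N m; "position": TCP position; "tcp_rot": TCP orientation; "ft_force": force on the tool from outside, world axes, zero at the start; "wrist_torque": the same for the moment, N m; "gripper_width": finger opening in m; "grip_force": force on a finger pad.
Only numpy, scipy, OpenCV 4.12 (cv2) and the standard library are available. Lean on these libraries where they do the work, as an engineer would, in place of code of your own. Each camera call takes 0.05 s, during which the arm holds its last target. There are 200 camera calls.

## Task

Make up the two class kits from the loose stock, each part lying flat in a compartment of its own: in the three-compartment tray the small wheel in the short middle compartment and the gear motor and the two-cell battery box in the two end ones, whichever way round; in the two-compartment tray the mini breadboard and the block battery, one in each. Set the parts down rather than dropping them, and leave the large wheel and the four-cell battery box where they lie.

Things in the scene. Friction and masses are not known exactly. Their poses are not given: they have to be found in the camera images.
- tray3: Kit tray, three compartments in a row: shallow grey plastic, 262 x 102 mm outside, 16 mm high, fixed. Origin: centre of its underside; x along the row, y across, z up. Floor 2.5 mm; walls and dividers 3 mm thick, 16 mm high. Each compartment is 96 mm in y inside; the end ones 92 mm in x, centred at x = -82 and +82 mm, the middle one 66 mm in x, at x = 0.
- tray2: Kit tray, two compartments in a row: shallow grey plastic, 153 x 102 mm outside, 16 mm high, fixed. Origin: centre of its underside; x along the row, y across, z up. Floor 2.5 mm; walls and divider 3 mm thick, 16 mm high. Both compartments are 72 mm in x and 96 mm in y inside, centred at x = -37.5 and +37.5 mm.
- gear_motor: Hobby gear motor lying on its side, 70 mm long, 30 g: yellow gearbox 42 x 19 x 22 mm high (x -35 to +7), then a round metal can of 19 mm diameter with white end cap (to x = +35), axis 11 mm up. A white shaft, 36 mm long along y, 5.4 mm thick, crosses it at x = -24, z = 11. Origin: mid-length, on the underside; x towards the can, z up. Grip across y at the origin.
- small_wheel: The smaller of two wheels with black rubber tyre and yellow spoked rim, lying flat: 42 mm diameter, 19 mm high (spokes and hub 2 mm more), about 22 g. Origin: centre of its underside, z up along the axle.
- two_cell_box: Open black battery box holding two round cells side by side, lying cells up: 62 x 32 mm, grippable sides 15 mm high, cells to 17 mm, about 60 g. Origin: centre of its underside; x along the cells (long side), y across, z up.
- breadboard: Mini solderless breadboard, white with a grid of small dark holes, lying holes up: 47 x 35 mm, 10 mm high, about 18 g. Origin: centre of its underside; x along the long side, z up.
- block_battery: Rectangular nine-volt block battery lying on its broad side: grey case with a copper band and two snap terminals at the +x end, 46 x 26.5 mm (49 mm with the terminals), 17.5 mm high, about 45 g. Origin: centre of the underside of the case; x along its length, z up.
- large_wheel: The larger wheel, same make, not wanted in either kit: 65 mm diameter, 26 mm high, lying flat. Origin: centre of its underside.
- four_cell_box: Open black battery box with four round cells side by side, not wanted in either kit: 62 x 63 mm, 17 mm high. Origin: centre of its underside; x along the cells.

How it is judged:
By the outcome, as a careful person would: the job done as asked, in the order asked, and still so for the second after the job is handed in, with the robot touching nothing.
It also fails if it takes over 106 s, if anything falls off the work surface, if the arm or the gripper's body presses on something with over 40 N, if the wrist force passes 120 N, or if a joint passes its speed limit or range.

## Working session

There is one attempt and no reset: what is moved stays moved. The work goes in short steps, Python scripts to look and compute and a tool call to move; the robot and the scene stay as the last step left them, time stands still between calls to the robot, and variables do not carry over. Pictures are saved under pics/ and viewed, at most 14 in all, crops included, and the job is handed in when it is done.

Besides the shell and the picture viewer there is one more tool, called after "Call:" as name([rows], argument=value, ...), one row to a line, values as JSON. apply_moves: Moves the arm, as the interface text tells. Its arguments: {"type":"object","properties":{"commands":{"type":"array","items":{"type":"array","items":{"type":"number"}}},"claw":{"type":"number"},"newtons":{"type":"number"}},"required":["commands"]}

```bash
ls; mkdir -p pics
python3 - <<'E'
from bench import ctrl, imaging, workorder, nets
import cv2
s=ctrl.state();print(s['time'],s['position'],s['tcp_rot'],ctrl.tip_reach,s['gripper_width'])
for c in ('scene','side'):
    im=imaging.grab_frame(c);cv2.imwrite(f'pics/{c}0.png',im[...,::-1])
    p=imaging.camera_params(c);print(c,p)
    for n in ['tray3','tray2','gear_motor','small_wheel','two_cell_box','breadboard','block_battery','large_wheel','four_cell_box']:
        print(n,[(round(d['confidence'],2),[int(v) for v in d['box']]) for d in nets.search_frame(n,c)][:3])
E
```

```text
pics
0.0 [ 0.16876399 -0.65315372  0.25546052] [-3.11493126e+00 -3.95940577e-01  4.12185457e-04] 0.025 0.08506614772875634
scene {'fx': 402.32344318776416, 'fy': 402.32344318776416, 'cx': 256.1301409613346, 'cy': 191.0606111734534, 'distortion': array([-0.10308286,  0.        ,  0.        ,  0.        ,  0.        ]), 'world_from_camera': array([[-0.60768154,  0.54764968, -0.57515475,  1.1396166 ],
       [ 0.79413494,  0.41123693, -0.44747501,  0.43525017],
       [-0.00853467, -0.72867278, -0.68480883,  0.7061005 ],
       [ 0.        ,  0.        ,  0.        ,  1.        ]])}
tray3 [(0.85, [312, 199, 94, 102]), (0.69, [162, 130, 65, 34])]
tray2 [(0.85, [312, 199, 94, 102]), (0.69, [162, 130, 65, 34])]
gear_motor [(0.7, [251, 184, 15, 23])]
small_wheel [(0.59, [320, 182, 16, 19])]
two_cell_box [(0.63, [258, 240, 29, 23])]
breadboard [(0.75, [290, 214, 21, 21]), (0.38, [180, 189, 25, 23])]
block_battery [(0.64, [278, 162, 17, 18])]
large_wheel [(0.58, [178, 190, 25, 19]), (0.26, [293, 216, 17, 17])]
four_cell_box [(0.71, [236, 144, 32, 22]), (0.46, [292, 217, 14, 18])]
side {'fx': 
[... 225 characters left out ...]
1, -0.27871975,  0.47488515,  0.16987972],
       [-0.55063315,  0.41949814, -0.72168167,  0.60781853],
       [ 0.0019335 , -0.86390775, -0.50364636,  0.4750812 ],
       [ 0.        ,  0.        ,  0.        ,  1.        ]])}
tray3 [(0.62, [68, 240, 183, 117]), (0.6, [305, 140, 81, 37])]
tray2 [(0.62, [68, 240, 183, 117]), (0.6, [305, 140, 81, 37])]
gear_motor [(0.88, [243, 196, 35, 13])]
small_wheel [(0.63, [261, 254, 27, 18]), (0.33, [68, 241, 183, 115])]
two_cell_box [(0.62, [152, 204, 31, 22])]
breadboard [(0.55, [197, 228, 24, 23])]
block_battery [(0.68, [294, 212, 30, 23]), (0.41, [243, 195, 35, 17])]
large_wheel [(0.66, [229, 154, 27, 22])]
four_cell_box [(0.75, [316, 188, 39, 21])]
```

Run:
```python
import cv2
for c in ('scene','side'):
    a=cv2.imread(f'pics/{c}0.png'); cv2.imwrite(f'pics/{c}0b.png',cv2.resize(a,(800,600),interpolation=cv2.INTER_CUBIC))
```

```text
(no output)
```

View pics/scene0b.png

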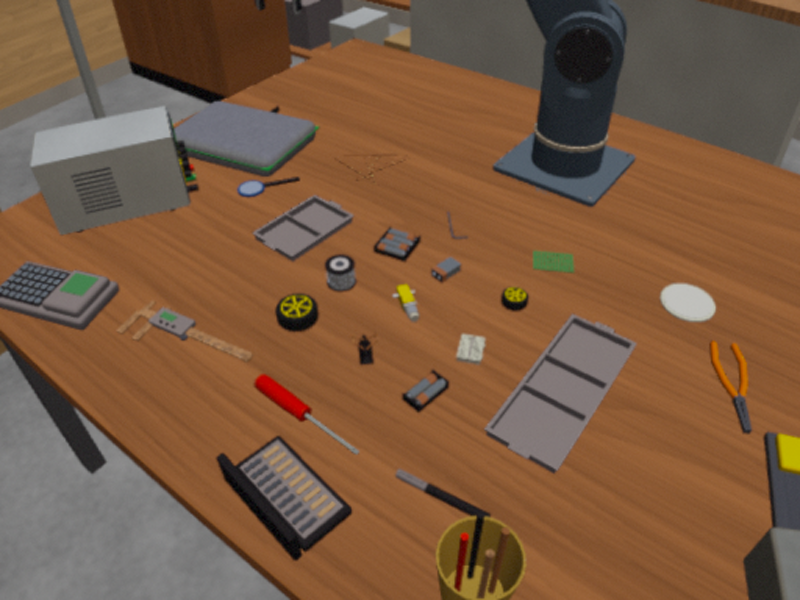

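View pics/side0b.png

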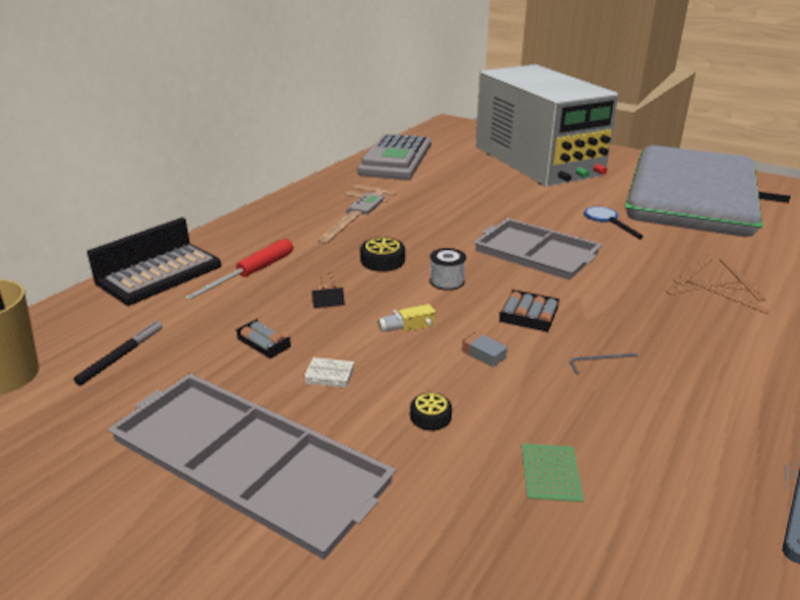

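Scene view: tray3 near (560,390), tray2 near (303,227), with the loose parts between them. The side view agrees and shows all the parts unobstructed. Next I fit poses from the silhouettes of both cameras.

```bash
cat > h.py <<'E'
import numpy as np, cv2
from scipy.optimize import minimize
from bench import ctrl, imaging, workorder, nets
def boxpts(x0,x1,y0,y1,z0,z1): return np.array([[x,y,z] for x in(x0,x1) for y in(y0,y1) for z in(z0,z1)])/1000.
def cyl(r,z0,z1):
    t=np.linspace(0,2*np.pi,32,endpoint=False)
    return np.array([[r*np.cos(a),r*np.sin(a),z] for a in t for z in(z0,z1)])/1000.
B=boxpts
# each: list of convex parts
S={'tray3':[B(-131,131,-51,51,0,16)],'tray2':[B(-76.5,76.5,-51,51,0,16)],
'gear_motor':[B(-35,7,-9.5,9.5,0,22),B(7,35,-9.5,9.5,3,19),B(-26.7,-21.3,-18,18,8,14)],
'small_wheel':[cyl(21,0,19)],'large_wheel':[cyl(32.5,0,26)],
'two_cell_box':[B(-31,31,-16,16,0,16)],'four_cell_box':[B(-31,31,-31.5,31.5,0,16)],
'breadboard':[B(-23.5,23.5,-17.5,17.5,0,10)],'block_battery':[B(-23,23,-13.25,13.25,0,17.5),B(23,26,-10,10,4,13)]}
def proj(P,p):
    T=np.linalg.inv(p['world_from_camera']); K=np.array([[p['fx'],0,p['cx']],[0,p['fy'],p['cy']],[0,0,1.]])
    return cv2.projectPoints(P,cv2.Rodrigues(T[:3,:3])[0],T[:3,3],K,p['distortion'])[0][:,0]
def ground(uv,p,z):
    K=np.array([[p['fx'],0,p['cx']],[0,p['fy'],p['cy']],[0,0,1.]])
    n=cv2.undistortPoints(np.array([[uv]],float),K,p['distortion'])[0,0]
    W=p['world_from_camera']; d=W[:3,:3]@[n[0],n[1],1]; return W[:3,3]+d*(z-W[2,3])/d[2]
def render(name,q,p,z0=0.):
    x,y,a=q; R=np.array([[np.cos(a),-np.sin(a),0],[np.sin(a),np.cos(a),0],[0,0,1]])
    m=np.zeros((384*4,512*4),np.uint8)
    for P in S[name]:
        uv=proj(P@R.T+[x,y,z0],p); h=cv2.convexHull(((uv+.5)*4).astype(np.float32))
        cv2.fillConvexPoly(m,np.round(h*16).astype(np.int32),255,shift=4)
    return cv2.resize(m,(512,384),interpolation=cv2.INTER_AREA)/255.
def fit(name,obs,q0=None,z0=0.):
    """obs: list of (mask,params)"""
    def cost(q):
        return sum(1-np.minimum(m,r).sum()/np.maximum(m,r).sum() for m,p in obs for r in [render(name,q,p,z0)])/len(obs)
    if q0 is None:
        c=[]
        for m,p in obs:
            v,u=np.nonzero(m); c.append(ground((u.mean(),v.mean()),p,z0+.008)[:2])
        q0=[*np.mean(c,0),None]
    angs=[0] if 'wheel' in name else ([q0[2]] if q0[2] is not None else np.arange(8)*np.pi/4)
    best=None
    for a in angs:
        s=np.array([q0[0],q0[1],a])
        r=minimize(cost,s,method='Nelder-Mead',options=dict(initial_simplex=s+np.array([[0,0,0],[.012,0,0],[0,.012,0],[0,0,.4]]),xatol=1e-4,fatol=1e-4,maxiter=120))
        if best is None or r.fun<best.fun: best=r
    return best.x,best.fun
E
cat > m.py <<'E'
from h import *
M={}
for c in('scene','side'):
    imaging.grab_frame(c); M[c]={n:nets.silhouettes(n,c) for n in S}
import pickle; pickle.dump({c:{n:[(d['confidence'],d['pixels']) for d in l] for n,l in v.items()} for c,v in M.items()},open('m.pkl','wb'))
for n in S:
    obs=[];cs=[]
    for c in M:
        l=[d for d in M[c][n]]
        if n=='tray3': l=sorted(l,key=lambda d:-d['pixels'].sum())
        if n=='tray2': l=sorted(l,key=lambda d:-d['pixels'].sum())[1:]
        if l:
            p=imaging.camera_params(c);m=l[0]['pixels'].astype(float);obs.append((m,p));v,u=np.nonzero(m);cs.append(np.round(ground((u.mean(),v.mean()),p,.008)[:2],3))
    q,f=fit(n,obs); print(n,np.round(q[:2],4),round(np.degrees(q[2]),1),'cost',round(f,3),len(obs),cs)
print(ctrl.state()['time'])
E
time python3 m.py
```

```text
tray3 [0.5566 0.2754] 1.1 cost 0.043 2 [array([0.571, 0.275]), array([0.542, 0.279])]
tray2 [ 0.505  -0.2837] 176.8 cost 0.044 2 [array([ 0.507, -0.283]), array([ 0.502, -0.279])]
gear_motor [ 0.5576 -0.0023] 53.6 cost 0.187 2 [array([ 0.553, -0.006]), array([ 0.556, -0.008])]
small_wheel [0.4433 0.1275] 20.0 cost 0.107 2 [array([0.444, 0.128]), array([0.443, 0.127])]
large_wheel [ 0.6797 -0.1296] 7.1 cost 0.082 2 [array([ 0.678, -0.134]), array([ 0.682, -0.135])]
two_cell_box [0.68   0.1231] 172.5 cost 0.099 2 [array([0.681, 0.122]), array([0.678, 0.125])]
four_cell_box [ 0.4414 -0.1128] 101.8 cost 0.119 2 [array([ 0.446, -0.112]), array([ 0.438, -0.109])]
breadboard [0.5744 0.1286] 22.5 cost 0.093 2 [array([0.577, 0.129]), array([0.571, 0.134])]
block_battery [ 0.449  -0.0025] 350.3 cost 0.105 2 [array([ 0.45 , -0.003]), array([ 0.448, -0.003])]
2.0
real	1m28.367s
user	1m29.553s
sys	1m31.705s
```

Call:
apply_moves([
  [3.19, -2.15, -0.4, 0],
  [3.19, -2.15, -0.4, 0],
  [3.19, -2.15, -0.4, 0],
  [3.19, -2.15, -0.4, 0],
  [3.19, -2.15, -0.4, 0],
  [3.19, -2.15, -0.4, 0],
  [3.19, -2.15, -0.4, 0],
  [3.19, -2.15, -0.4, 0],
  [3.19, -2.15, -0.4, 0],
  [3.19, -2.15, -0.4, 0],
  [3.19, -2.15, -0.4, 0],
  [3.19, -2.15, -0.4, 0],
  [3.19, -2.15, -0.4, 0],
])

```text
time: 3.08
position: [0.5015, -0.2776, 0.3088]
tcp_rot: [3.116, 0.396, 0.001]
ft_force: [0.5, -0.7, -0.3]
gripper_width: 0.086
grip_force: 0.0
```

Call:
apply_moves([
  [1.32, -3.79, -0.5, 0],
  [1.32, -3.79, -0.5, 0],
  [1.32, -3.79, -0.5, 0],
  [1.32, -3.79, -0.5, 0],
  [1.32, -3.79, -0.5, 0],
  [1.32, -3.79, -0.5, 0],
  [1.32, -3.79, -0.5, 0],
  [1.32, -3.79, -0.5, 0],
  [1.32, -3.79, -0.5, 0],
  [0, 0, 0, 0],
  [0, 0, 0, 0],
])

```text
time: 4.0
position: [0.5301, 0.0837, 0.3536]
tcp_rot: [-3.115, -0.404, -0.001]
ft_force: [0.4, -1.1, -0.7]
gripper_width: 0.0853
grip_force: 0.0
```

```bash
cat > w.py <<'E'
from h import *
import sys,pickle
Q=dict(tray3=(.5566,.2754,1.1),gear_motor=(.5576,-.0023,None),small_wheel=(.4433,.1275,0),two_cell_box=(.68,.1231,-7.5),breadboard=(.5744,.1286,22.5),block_battery=(.449,-.0025,-9.7))
s=ctrl.state();p=imaging.camera_params('wrist');im=imaging.grab_frame('wrist')
cv2.imwrite('pics/w1.png',cv2.resize(im[...,::-1],(800,600)));print(s['time'],s['position'],s['tcp_rot'],p['world_from_camera'].round(3),p['fx'])
D={}
for n,q in Q.items():
    l=nets.silhouettes(n,'wrist');uv=proj(np.array([[q[0],q[1],.008]]),p)[0]
    print(n,'expect',uv.round(),[(round(d['confidence'],2),np.round(d['box'])) for d in l[:3]])
    D[n]=[(d['confidence'],d['pixels']) for d in l]
    for d in l:
        v,u=np.nonzero(d['pixels'])
        if n!='tray3' and len(u) and np.hypot(u.mean()-uv[0],v.mean()-uv[1])<40 and u.min()>1 and v.min()>1 and u.max()<510 and v.max()<382:
            r,f=fit(n,[(d['pixels'].astype(float),p)],(q[0],q[1],None if q[2] is None else np.radians(q[2])))
            print('   fit',r[:2].round(4),np.degrees(r[2]).round(1),round(f,3)); break
pickle.dump((p,D,im),open('w1.pkl','wb'))
E
python3 w.py
```

```text
4.0 [0.53008759 0.08368194 0.35356052] [-3.11457516e+00 -4.04150360e-01 -1.11217839e-03] [[ 0.255 -0.914 -0.316  0.612]
 [-0.967 -0.241 -0.082  0.105]
 [-0.001  0.327 -0.945  0.471]
 [ 0.     0.     0.     1.   ]] 333.0443470522579
tray3 expect [117.  86.] [(0.82, array([ 67.,   0., 104., 186.])), (0.73, array([232.,   0.,  43.,  45.])), (0.6, array([424., 161.,  88., 108.]))]
gear_motor expect [315. 138.] [(0.88, array([299., 113.,  37.,  48.]))]
   fit [ 0.5586 -0.0023] 414.4 0.125
small_wheel expect [206. 190.] [(0.56, array([190., 176.,  30.,  29.]))]
   fit [0.4447 0.1291] 5.7 0.062
two_cell_box expect [250.  20.] [(0.93, array([230.,   0.,  43.,  46.]))]
breadboard expect [226. 101.] [(0.94, array([215.,  80.,  28.,  41.]))]
   fit [0.5756 0.1289] 23.8 0.087
block_battery expect [292. 207.] [(0.64, array([276., 190.,  31.,  34.]))]
   fit [ 0.4486 -0.0019] -8.1 0.098
```

View pics/w1.png

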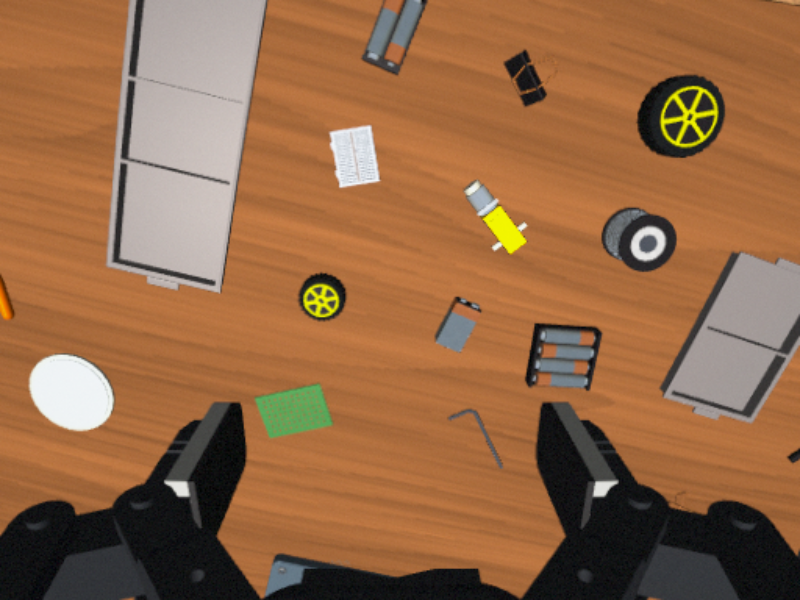

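The wrist view agrees with the fits: wheel (323,297), gear motor (495,217), breadboard (355,157), block (459,325) and two-cell box at the top edge (395,35), in 800-px coordinates. Next is a small planner for the moves.

```bash
cat > p.py <<'E'
from h import *
import sys
from scipy.spatial.transform import Rotation as R
x,y,z,yaw=map(float,sys.argv[1:5]); s=ctrl.state()
m=R.from_rotvec(s['tcp_rot']).as_matrix(); cy=np.degrees(np.arctan2(m[1,0],m[0,0]))
t=-((yaw-cy+90)%180-90); ry=np.radians(cy-t)
X=np.array([np.cos(ry),np.sin(ry),0]);Y=np.array([np.sin(ry),-np.cos(ry),0]);d=np.array([x,y,z])-s['position']
a=np.array([d@X,d@Y,-d[2]])*100; n=int(np.ceil(np.hypot(a[0],a[1])/4.1)); N=int(np.ceil(abs(t)/7.1))
print('t',s['time'],'pos',s['position'].round(4),'yaw',cy.round(2),'grip',round(s['gripper_width'],4),'F',s['ft_force'].round(1),'j7',s['joints'][6].round(2),'tip',ctrl.tip_reach)
print('turn',round(t,2),'=',N,'x',round(t/max(N,1),2),'| shift cm',a.round(2),'=',n,'x',(a[:2]/max(n,1)).round(3))
E
python3 p.py .4442 .1285 .06 1.1
```

```text
t 4.35 pos [0.5302 0.0795 0.3533] yaw 14.37 grip 0.0855 F [-0.4  0.1  0.5] j7 -1.62 tip 0.025
turn 13.27 = 2 x 6.63 | shift cm [-8.5  -5.06 29.33] = 3 x [-2.834 -1.688]
```

Call:
apply_moves([
  [0, 0, 4, 6.63],
  [0, 0, 4, 6.63],
  [-1.42, -0.84, 3.1, 0],
  [-1.42, -0.84, 3.1, 0],
  [-1.42, -0.84, 3.1, 0],
  [-1.42, -0.84, 3.1, 0],
  [-1.42, -0.84, 3.1, 0],
  [-1.42, -0.84, 3.1, 0],
  [0, 0, 1.4, 0],
  [0, 0, 1.3, 0],
  [0, 0, 0, 0],
  [0, 0, 0, 0],
  [0, 0, 0, 0],
  [0, 0, 0, 0],
], claw=5.6, newtons=30)

```text
time: 5.52
position: [0.4447, 0.1292, 0.0612]
tcp_rot: [-3.141, -0.032, -0.003]
ft_force: [-1.0, -0.3, 0.6]
gripper_width: 0.0562
grip_force: 0.0
```

```bash
python3 p.py .4442 .1285 .04 1.1
python3 - <<'E'
from h import *
p=imaging.camera_params('wrist');im=imaging.grab_frame('wrist');cv2.imwrite('pics/w2.png',im[...,::-1])
a=imaging.grab_frame('side');uv=proj(np.array([[.444,.1285,.03]]),imaging.camera_params('side'))[0].astype(int)
c=a[max(uv[1]-60,0):uv[1]+60,uv[0]-65:uv[0]+65,::-1]
cv2.imwrite('pics/c2.png',np.hstack([cv2.resize(c,(390,360)),cv2.resize(im[...,::-1],(400,360))]))
E
```

```text
t 5.5167 pos [0.4447 0.1292 0.0612] yaw 1.17 grip 0.0562 F [-1.  -0.3  0.6] j7 -2.1 tip 0.025
turn 0.07 = 1 x 0.07 | shift cm [-0.05  0.07  2.12] = 1 x [-0.05  0.07]
```

View pics/c2.png

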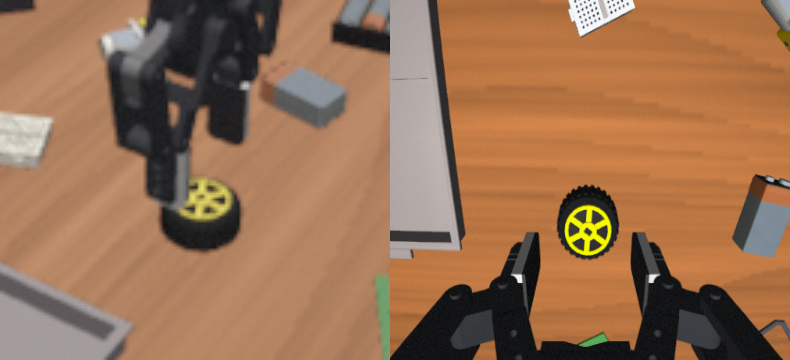

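Fingers straddle the wheel centrally. I'll lower in steps while watching the force.

Call:
apply_moves([
  [-0.05, 0.07, 0.9, 0],
  [0, 0, 0.8, 0],
  [0, 0, 0.8, 0],
  [0, 0, 0, 0],
  [0, 0, 0, 0],
  [0, 0, 0, 0],
])

```text
time: 6.12
position: [0.4434, 0.1287, 0.0353]
tcp_rot: [3.141, 0.034, -0.0]
ft_force: [0.8, -0.0, 0.1]
gripper_width: 0.0562
grip_force: 0.0
```

Call:
apply_moves([
  [0, 0, 0.2, 0],
  [0, 0, 0.2, 0],
  [0, 0, 0, 0],
  [0, 0, 0, 0],
])

```text
time: 6.45
position: [0.4434, 0.1286, 0.0313]
tcp_rot: [3.141, 0.034, -0.0]
ft_force: [-0.3, -0.1, -0.6]
gripper_width: 0.0564
grip_force: 0.0
```

Call:
apply_moves([
  [0, 0, 0.15, 0],
  [0, 0, 0.15, 0],
  [0, 0, 0, 0],
  [0, 0, 0, 0],
])

```text
time: 6.78
position: [0.4434, 0.1286, 0.0282]
tcp_rot: [3.141, 0.034, -0.0]
ft_force: [-0.1, 0.5, 0.2]
gripper_width: 0.0561
grip_force: 0.0
```

Call:
apply_moves([
  [0, 0, 0, 0],
  [0, 0, 0, 0],
  [0, 0, 0, 0],
  [0, 0, 0, 0],
  [0, 0, 0, 0],
  [0, 0, 0, 0],
], claw=2.5, newtons=30)

```text
time: 7.28
position: [0.4434, 0.1286, 0.0285]
tcp_rot: [-3.141, -0.034, -0.0]
ft_force: [-1.0, 1.1, 5.4]
gripper_width: 0.0406
grip_force: 29.9
```

```bash
python3 p.py .5566 .2754 .031 1.1;python3 - <<'E'
from h import *
a=imaging.grab_frame('side');uv=proj(np.array([[.444,.1285,.01]]),imaging.camera_params('side'))[0].astype(int)
cv2.imwrite('pics/c3.png',cv2.resize(a[uv[1]-40:uv[1]+40,uv[0]-50:uv[0]+50,::-1],(750,600)))
E
```

```text
t 7.2833 pos [0.4434 0.1286 0.0285] yaw 1.22 grip 0.0406 F [-1.   1.1  5.4] j7 -2.11 tip 0.025
turn 0.12 = 1 x 0.12 | shift cm [ 11.6  -14.46  -0.25] = 5 x [ 2.32  -2.892]
```

View pics/c3.png

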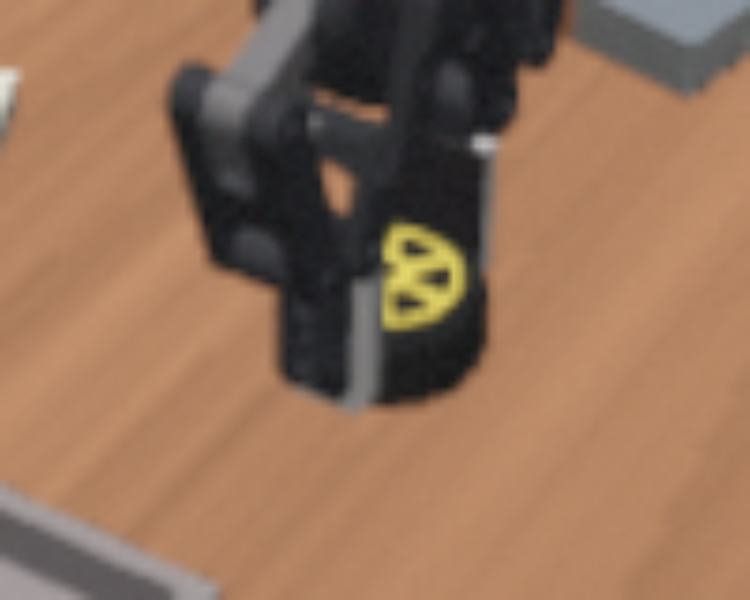

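Call:
apply_moves([
  [0, 0, -1, 0],
  [0, 0, -2, 0],
  [0, 0, -2, 0],
  [1.93, -2.41, 0, 0],
  [1.93, -2.41, 0, 0],
  [1.93, -2.41, 0, 0],
  [1.93, -2.41, 0, 0],
  [1.93, -2.41, 0, 0],
  [1.93, -2.41, 0, 0],
  [0, 0, 0, 0],
  [0, 0, 0, 0],
  [0, 0, 0, 0],
  [0, 0, 0, 0],
  [0, 0, 0, 0],
])

```text
time: 8.5
position: [0.5557, 0.2744, 0.0783]
tcp_rot: [3.141, 0.032, -0.001]
ft_force: [0.7, -0.8, 0.0]
gripper_width: 0.0407
grip_force: 30.5
```

```bash
python3 p.py .5566 .2754 .032 1.1;python3 - <<'E'
from h import *
p=imaging.camera_params('wrist');im=imaging.grab_frame('wrist').copy()
for cx,hx in((-82,46),(0,33),(82,46)):
    a=np.radians(1.1);R=np.array([[np.cos(a),-np.sin(a)],[np.sin(a),np.cos(a)]])
    q=np.array([[cx-hx,-48],[cx+hx,-48],[cx+hx,48],[cx-hx,48]])/1000@R.T+[.5566,.2754]
    uv=proj(np.c_[q,np.full(4,.016)],p); cv2.polylines(im,[uv.astype(np.int32)],True,(0,255,0),1)
cv2.imwrite('pics/c4.png',cv2.resize(im[...,::-1],(800,600)))
E
```

```text
t 8.5 pos [0.5557 0.2744 0.0783] yaw 1.16 grip 0.0407 F [ 0.7 -0.8  0. ] j7 -2.19 tip 0.025
turn 0.06 = 1 x 0.06 | shift cm [ 0.09 -0.1   4.63] = 1 x [ 0.093 -0.098]
```

View pics/c4.png

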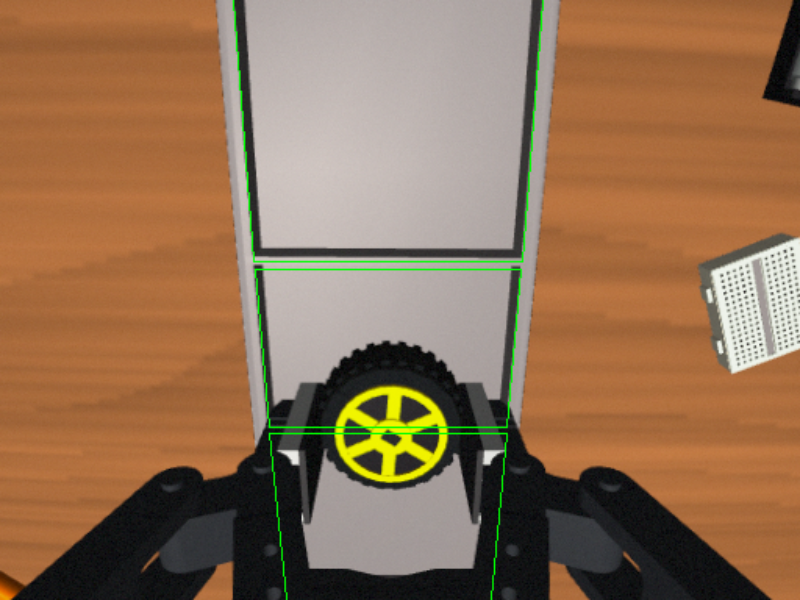

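The tray fit overlays well: its divider lies at about row 258 against the predicted 264, and the wheel is at (390,433). Lowering.

Call:
apply_moves([
  [0.1, -0.1, 1.5, 0],
  [0, 0, 1.5, 0],
  [0, 0, 0.8, 0],
  [0, 0, 0.4, 0],
  [0, 0, 0.2, 0],
  [0, 0, 0.2, 0],
  [0, 0, 0, 0],
  [0, 0, 0, 0],
  [0, 0, 0, 0],
])

```text
time: 9.3
position: [0.5573, 0.2768, 0.0328]
tcp_rot: [-3.141, -0.034, -0.001]
ft_force: [1.1, 0.6, -0.2]
gripper_width: 0.0406
grip_force: 30.5
```

Call:
apply_moves([
  [0, 0, 0, 0],
  [0, 0, 0, 0],
  [0, 0, 0, 0],
  [0, 0, -0.5, 0],
  [0, 0, -2, 0],
  [0, 0, -3, 0],
  [0, 0, -4, 0],
  [0, 0, 0, 0],
  [0, 0, 0, 0],
  [0, 0, 0, 0],
  [0, 0, 0, 0],
], claw=5.2)

```text
time: 10.22
position: [0.5564, 0.2763, 0.1264]
tcp_rot: [3.141, 0.034, -0.002]
ft_force: [-0.2, -0.7, -0.7]
gripper_width: 0.0519
grip_force: 0.0
```

```bash
python3 p.py .558 -.0023 .07 54.2
```

```text
t 10.2167 pos [0.5564 0.2763 0.1264] yaw 1.23 grip 0.0519 F [-0.2 -0.7 -0.7] j7 -2.18 tip 0.025
turn -52.97 = 8 x -6.62 | shift cm [-22.5   16.42   5.64] = 7 x [-3.215  2.346]
```

Call:
apply_moves([
  [0, 0, 0, -6.62],
  [0, 0, 0, -6.62],
  [0, 0, 0, -6.62],
  [0, 0, 0, -6.62],
  [0, 0, 0, -6.62],
  [0, 0, 0, -6.62],
  [0, 0, 0, -6.62],
  [0, 0, 0, -6.62],
  [-3.21, 2.35, 0.8, 0],
  [-3.21, 2.35, 0.8, 0],
  [-3.21, 2.35, 0.8, 0],
  [-3.21, 2.35, 0.8, 0],
  [-3.21, 2.35, 0.8, 0],
  [-3.21, 2.35, 0.8, 0],
  [-3.21, 2.35, 0.8, 0],
  [0, 0, 0, 0],
  [0, 0, 0, 0],
  [0, 0, 0, 0],
  [0, 0, 0, 0],
], claw=4.5)

```text
time: 11.8
position: [0.5588, -0.0001, 0.071]
tcp_rot: [-2.794, -1.433, 0.0]
ft_force: [0.5, -0.0, -0.4]
gripper_width: 0.0446
grip_force: 0.0
```

```bash
cat > wf.py <<'E'
from h import *
import sys
n,x,y,a,f=sys.argv[1:6]; x,y,a=float(x),float(y),float(a)
p=imaging.camera_params('wrist');im=imaging.grab_frame('wrist').copy()
for d in nets.silhouettes(n,'wrist')[:1]:
    print(round(d['confidence'],2),np.round(d['box']))
    r,c=fit(n,[(d['pixels'].astype(float),p)],(x,y,np.radians(a))); print('fit',r[:2].round(4),np.degrees(r[2]).round(1),c.round(3))
    cs,_=cv2.findContours((render(n,r,p)>.5).astype(np.uint8),0,1); cv2.drawContours(im,cs,-1,(0,255,255),1)
cs,_=cv2.findContours((render(n,(x,y,np.radians(a)),p)>.5).astype(np.uint8),0,1); cv2.drawContours(im,cs,-1,(255,0,255),1)
cv2.imwrite(f'pics/{f}.png',cv2.resize(im[...,::-1],(640,480)))
E
python3 p.py .558 -.0023 .038 54.2; python3 wf.py gear_motor .558 -.0023 54.2 g1
```

```text
t 11.8 pos [ 5.588e-01 -1.000e-04  7.100e-02] yaw 54.29 grip 0.0446 F [ 0.5 -0.  -0.4] j7 -1.09 tip 0.025
turn 0.09 = 1 x 0.09 | shift cm [-0.23  0.06  3.3 ] = 1 x [-0.227  0.061]
0.96 [221. 174.  61. 122.]
fit [ 0.5572 -0.0032] 54.2 0.095
```

View pics/g1.png

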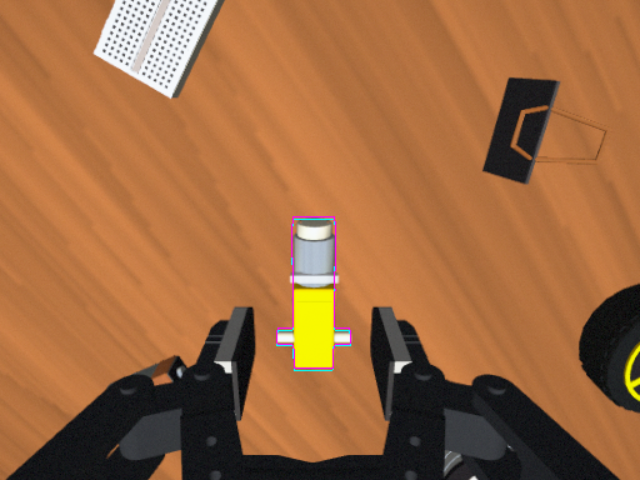

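Call:
apply_moves([
  [-0.3, 0.05, 1, 0],
  [0, 0, 1.5, 0],
  [0, 0, 1, 0],
  [0, 0, 0, 0],
  [0, 0, 0, 0],
  [0, 0, 0, 0],
  [0, 0, 0, 0],
])

```text
time: 12.48
position: [0.558, -0.0043, 0.0368]
tcp_rot: [2.797, 1.431, 0.001]
ft_force: [0.7, -0.1, 0.1]
gripper_width: 0.0452
grip_force: 0.0
```

Call:
apply_moves([
  [0, 0, 0, 0],
  [0, 0, 0, 0],
  [0, 0, 0, 0],
  [0, 0, 0, 0],
  [0, 0, 0, 0],
  [0, 0, 0, 0],
], claw=0.8)

```text
time: 12.98
position: [0.5579, -0.0045, 0.0369]
tcp_rot: [2.797, 1.43, 0.001]
ft_force: [-0.9, 0.5, 6.2]
gripper_width: 0.0179
grip_force: 29.7
```

Call:
apply_moves([
  [0, 0, -1, 0],
  [0, 0, -2, 0],
  [0, 0, -2, 0],
  [0, 0, -1, 0],
  [0, 0, 0, -6.2],
  [0, 0, 0, -6.2],
  [0, 0, 0, -6.2],
  [0, 0, 0, -6.2],
  [0, 0, 0, -6.2],
  [0, 0, 0, -6.2],
  [0, 0, 0, 0],
  [0, 0, 0, 0],
  [0, 0, 0, 0],
])

```text
time: 14.07
position: [0.5576, -0.0046, 0.0964]
tcp_rot: [-2.199, -2.244, -0.0]
ft_force: [-0.8, -0.2, -0.9]
gripper_width: 0.018
grip_force: 29.5
```

```bash
python3 p.py .4746 .2738 .040 91.1
```

```text
t 14.0667 pos [ 0.5576 -0.0046  0.0964] yaw 91.17 grip 0.018 F [-0.8 -0.2 -0.9] j7 -0.57 tip 0.025
turn 0.07 = 1 x 0.07 | shift cm [28.   -7.76  5.64] = 8 x [ 3.5  -0.97]
```

Call:
apply_moves([
  [3.5, -0.97, 0, 0],
  [3.5, -0.97, 0, 0],
  [3.5, -0.97, 0, 0],
  [3.5, -0.97, 0, 0],
  [3.5, -0.97, 0, 0],
  [3.5, -0.97, 0, 0],
  [3.5, -0.97, 0, 0],
  [3.5, -0.97, 0, 0],
  [0, 0, 1, 0],
  [0, 0, 1, 0],
  [0, 0, 0, 0],
  [0, 0, 0, 0],
  [0, 0, 0, 0],
])

```text
time: 15.15
position: [0.4738, 0.2722, 0.0763]
tcp_rot: [2.197, 2.245, -0.001]
ft_force: [-0.4, 0.0, 0.7]
gripper_width: 0.018
grip_force: 29.5
```

```bash
python3 p.py .4746 .2738 .040 91.1;python3 - <<'E'
from h import *
c=[imaging.grab_frame('scene')[190:310,300:420,::-1],imaging.grab_frame('side')[235:360,60:260,::-1]]
cv2.imwrite('pics/g2.png',np.hstack([cv2.resize(c[0],(400,400)),cv2.resize(c[1],(400,400))]))
E
```

```text
t 15.15 pos [0.4738 0.2722 0.0763] yaw 91.24 grip 0.018 F [-0.4  0.   0.7] j7 -1.11 tip 0.025
turn 0.14 = 1 x 0.14 | shift cm [0.16 0.08 3.63] = 1 x [0.161 0.084]
```

View pics/g2.png

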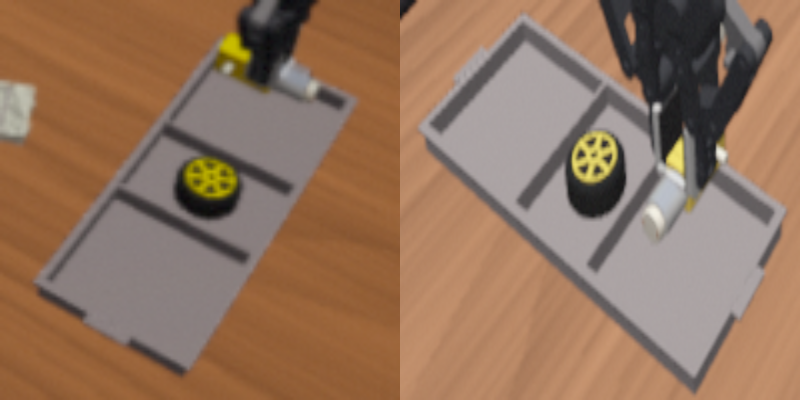

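The wheel lies flat in the middle compartment and the motor hangs level over the near end. Lowering.

Call:
apply_moves([
  [0.15, 0.05, 1.5, 0],
  [0, 0, 1.2, 0],
  [0, 0, 0.5, 0],
  [0, 0, 0.2, 0],
  [0, 0, 0.2, 0],
  [0, 0, 0, 0],
  [0, 0, 0, 0],
  [0, 0, 0, 0],
])

```text
time: 15.92
position: [0.4739, 0.2752, 0.0407]
tcp_rot: [2.194, 2.248, 0.001]
ft_force: [-0.2, -0.3, -1.4]
gripper_width: 0.0176
grip_force: 29.5
```

Call:
apply_moves([
  [0, 0, 0, 0],
  [0, 0, 0, 0],
  [0, 0, 0, 0],
  [0, 0, -0.5, 0],
  [0, 0, -2, 0],
  [0, 0, -3, 0],
  [0, 0, -4, 0],
  [0, 0, 0, 0],
  [0, 0, 0, 0],
  [0, 0, 0, 0],
  [0, 0, 0, 0],
], claw=3.5)

```text
time: 16.83
position: [0.4733, 0.2744, 0.1346]
tcp_rot: [-2.194, -2.248, 0.002]
ft_force: [-0.7, -0.4, -0.6]
gripper_width: 0.0351
grip_force: 0.0
```

```bash
python3 p.py .68 .1231 .07 -7.5
```

```text
t 16.8333 pos [0.4733 0.2744 0.1346] yaw 91.38 grip 0.0351 F [-0.7 -0.4 -0.6] j7 -1.04 tip 0.025
turn -81.12 = 12 x -6.76 | shift cm [-22.46 -12.31   6.46] = 7 x [-3.209 -1.758]
```

Call:
apply_moves([
  [0, 0, 0, -6.76],
  [0, 0, 0, -6.76],
  [0, 0, 0, -6.76],
  [0, 0, 0, -6.76],
  [0, 0, 0, -6.76],
  [0, 0, 0, -6.76],
  [0, 0, 0, -6.76],
  [0, 0, 0, -6.76],
  [0, 0, 0, -6.76],
  [0, 0, 0, -6.76],
  [0, 0, 0, -6.76],
  [0, 0, 0, -6.76],
  [-3.21, -1.76, 0.9, 0],
  [-3.21, -1.76, 0.9, 0],
  [-3.21, -1.76, 0.9, 0],
  [-3.21, -1.76, 0.9, 0],
  [-3.21, -1.76, 0.9, 0],
  [-3.21, -1.76, 0.9, 0],
  [-3.21, -1.76, 0.9, 0],
], claw=5.2)

```text
time: 18.42
position: [0.681, 0.122, 0.0701]
tcp_rot: [-0.205, -3.133, 0.001]
ft_force: [0.8, 0.6, 0.3]
gripper_width: 0.0518
grip_force: 0.0
```

Call:
apply_moves([
  [0, 0, 0, 0],
  [0, 0, 0, 0],
  [0, 0, 0, 0],
  [0, 0, 0, 0],
])

```text
time: 18.75
position: [0.6793, 0.125, 0.0719]
tcp_rot: [-0.202, -3.134, -0.001]
ft_force: [0.5, 0.1, -0.2]
gripper_width: 0.0516
grip_force: 0.0
```

```bash
python3 p.py .68 .1231 .034 172.5; python3 wf.py two_cell_box .68 .1231 -7.5 t1
```

```text
t 18.75 pos [0.6793 0.125  0.0719] yaw 172.63 grip 0.0516 F [ 0.5  0.1 -0.2] j7 0.55 tip 0.025
turn 0.13 = 1 x 0.13 | shift cm [-0.09 -0.18  3.79] = 1 x [-0.091 -0.176]
0.78 [216. 176.  55. 103.]
fit [0.6815 0.121 ] -8.0 0.052
```

View pics/t1.png

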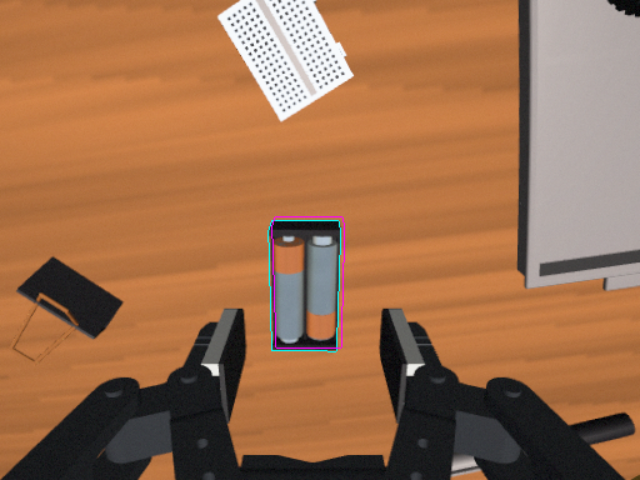

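Call:
apply_moves([
  [-0.2, -0.3, 1, 0],
  [0, 0, 1.5, 0],
  [0, 0, 1.2, 0],
  [0, 0, 0.1, 0],
  [0, 0, 0, 0],
  [0, 0, 0, 0],
  [0, 0, 0, 0],
])

```text
time: 19.43
position: [0.6822, 0.1207, 0.0347]
tcp_rot: [0.205, 3.134, 0.001]
ft_force: [0.1, 0.2, -0.1]
gripper_width: 0.0517
grip_force: 0.0
```

Call:
apply_moves([
  [0, 0, 0, 0],
  [0, 0, 0, 0],
  [0, 0, 0, 0],
  [0, 0, 0, 0],
  [0, 0, 0, 0],
  [0, 0, 0, 0],
], claw=2)

```text
time: 19.93
position: [0.6824, 0.1205, 0.035]
tcp_rot: [0.205, 3.134, 0.001]
ft_force: [-0.2, -0.3, 5.4]
gripper_width: 0.0307
grip_force: 30.1
```

Call:
apply_moves([
  [0, 0, -1, 0],
  [0, 0, -2, 0],
  [0, 0, -2, 0],
  [0, 0, -1, -4.5],
  [0, 0, 0, -4.5],
  [0, 0, 0, 0],
  [0, 0, 0, 0],
  [0, 0, 0, 0],
])

```text
time: 20.6
position: [0.6818, 0.1201, 0.0939]
tcp_rot: [0.037, -3.141, 0.0]
ft_force: [0.2, -0.2, -1.4]
gripper_width: 0.0308
grip_force: 29.9
```

```bash
python3 p.py .6386 .277 .07 1.1
```

```text
t 20.6 pos [0.6818 0.1201 0.0939] yaw -178.65 grip 0.0308 F [ 0.2 -0.2 -1.4] j7 0.71 tip 0.025
turn 0.25 = 1 x 0.25 | shift cm [ 4.02 15.77  2.39] = 4 x [1.004 3.943]
```

Call:
apply_moves([
  [0.8, 3.15, 0, 0],
  [0.8, 3.15, 0, 0],
  [0.8, 3.15, 0, 0],
  [0.8, 3.15, 0, 0],
  [0.8, 3.15, 0, 0],
  [0, 0, 1, 0],
  [0, 0, 1, 0],
  [0, 0, 0, 0],
  [0, 0, 0, 0],
  [0, 0, 0, 0],
  [0, 0, 0, 0],
])

```text
time: 21.52
position: [0.6386, 0.2757, 0.0746]
tcp_rot: [-0.038, 3.141, -0.0]
ft_force: [-0.1, 0.4, -0.4]
gripper_width: 0.0307
grip_force: 30.0
```

```bash
python3 p.py .6386 .277 .038 1.1
```

```text
t 21.5167 pos [0.6386 0.2757 0.0746] yaw -178.62 grip 0.0307 F [-0.1  0.4 -0.4] j7 0.47 tip 0.025
turn 0.28 = 1 x 0.28 | shift cm [-0.    0.13  3.66] = 1 x [-0.002  0.134]
```

Call:
apply_moves([
  [0, 0.1, 1.5, 0],
  [0, 0, 1.2, 0],
  [0, 0, 0.5, 0],
  [0, 0, 0.2, 0],
  [0, 0, 0.2, 0],
  [0, 0, 0.1, 0],
  [0, 0, 0, 0],
  [0, 0, 0, 0],
  [0, 0, 0, 0],
])

```text
time: 22.27
position: [0.6381, 0.278, 0.0376]
tcp_rot: [-0.041, 3.141, 0.001]
ft_force: [0.3, -0.6, 0.4]
gripper_width: 0.0306
grip_force: 30.1
```

Call:
apply_moves([
  [0, 0, 0, 0],
  [0, 0, 0, 0],
  [0, 0, 0, 0],
  [0, 0, -0.5, 0],
  [0, 0, -2, 0],
  [0, 0, -3, 0],
  [0, 0, -4, 0],
  [0, 0, 0, 0],
  [0, 0, 0, 0],
  [0, 0, 0, 0],
  [0, 0, 0, 0],
], claw=4.4)

```text
time: 23.18
position: [0.6376, 0.2771, 0.1314]
tcp_rot: [0.041, -3.14, 0.002]
ft_force: [-0.4, 0.8, -0.2]
gripper_width: 0.044
grip_force: 0.0
```

```bash
python3 p.py .5752 .1288 .08 23.3
```

```text
t 23.1833 pos [0.6376 0.2771 0.1314] yaw -178.5 grip 0.044 F [-0.4  0.8 -0.2] j7 0.51 tip 0.025
turn -21.8 = 4 x -5.45 | shift cm [ 11.6  -11.16   5.14] = 4 x [ 2.9   -2.789]
```

Call:
apply_moves([
  [0, 0, 0, -5.45],
  [0, 0, 0, -5.45],
  [0, 0, 0, -5.45],
  [0, 0, 0, -5.45],
  [2.32, -2.23, 1, 0],
  [2.32, -2.23, 1, 0],
  [2.32, -2.23, 1, 0],
  [2.32, -2.23, 1, 0],
  [2.32, -2.23, 1, 0],
  [0, 0, 0, 0],
  [0, 0, 0, 0],
  [0, 0, 0, 0],
  [0, 0, 0, 0],
], claw=5.4)

```text
time: 24.27
position: [0.5757, 0.1308, 0.0823]
tcp_rot: [-0.636, 3.076, 0.002]
ft_force: [0.5, -0.0, 0.4]
gripper_width: 0.0543
grip_force: 0.0
```

```bash
python3 p.py .5752 .1288 .04 23.3; python3 wf.py breadboard .5752 .1288 23.3 b1
```

```text
t 24.2667 pos [0.5757 0.1308 0.0823] yaw -156.64 grip 0.0543 F [ 0.5 -0.   0.4] j7 0.85 tip 0.025
turn 0.06 = 1 x 0.06 | shift cm [ 0.12 -0.16  4.23] = 1 x [ 0.124 -0.163]
0.6 [214. 177.  64.  76.]
fit [0.5756 0.128 ] 23.3 0.029
```

View pics/b1.png

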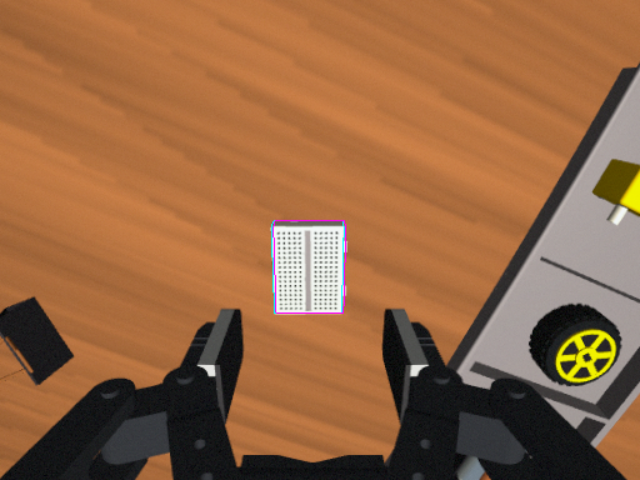

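Call:
apply_moves([
  [0.1, -0.2, 1.5, 0],
  [0, 0, 1.5, 0],
  [0, 0, 1.2, 0],
  [0, 0, 0.5, 0],
  [0, 0, 0.3, 0],
  [0, 0, 0, 0],
  [0, 0, 0, 0],
  [0, 0, 0, 0],
])

```text
time: 25.03
position: [0.5756, 0.1275, 0.0327]
tcp_rot: [-0.635, 3.076, 0.0]
ft_force: [0.3, -0.8, 0.4]
gripper_width: 0.0543
grip_force: 0.0
```

Call:
apply_moves([
  [0, 0, 0, 0],
  [0, 0, 0, 0],
  [0, 0, 0, 0],
  [0, 0, 0, 0],
  [0, 0, 0, 0],
  [0, 0, 0, 0],
], claw=2.2)

```text
time: 25.53
position: [0.5757, 0.1273, 0.033]
tcp_rot: [-0.634, 3.076, -0.0]
ft_force: [-1.4, -0.9, 6.3]
gripper_width: 0.033
grip_force: 29.5
```

Call:
apply_moves([
  [0, 0, -1, 0],
  [0, 0, -2, 0],
  [0, 0, -2, 0],
  [0, 0, -2, 6.65],
  [0, 0, -2, 6.65],
  [0, 0, 0, 6.65],
  [0, 0, 0, 6.65],
  [0, 0, 0, 0],
  [0, 0, 0, 0],
  [0, 0, 0, 0],
])

```text
time: 26.37
position: [0.5752, 0.1272, 0.1224]
tcp_rot: [-0.084, -3.14, 0.0]
ft_force: [-0.6, -1.0, -1.0]
gripper_width: 0.0325
grip_force: 29.8
```

```bash
python3 p.py .5424 -.2858 .08 -3.2;python3 - <<'E'
from h import *
a=imaging.grab_frame('wrist');cv2.imwrite('pics/b2.png',cv2.resize(a[...,::-1],(640,480)))
E
```

```text
t 26.3667 pos [0.5752 0.1272 0.1224] yaw 176.93 grip 0.0325 F [-0.6 -1.  -1. ] j7 0.5 tip 0.025
turn 0.13 = 1 x 0.13 | shift cm [  0.97 -41.42   4.24] = 11 x [ 0.089 -3.765]
```

View pics/b2.png

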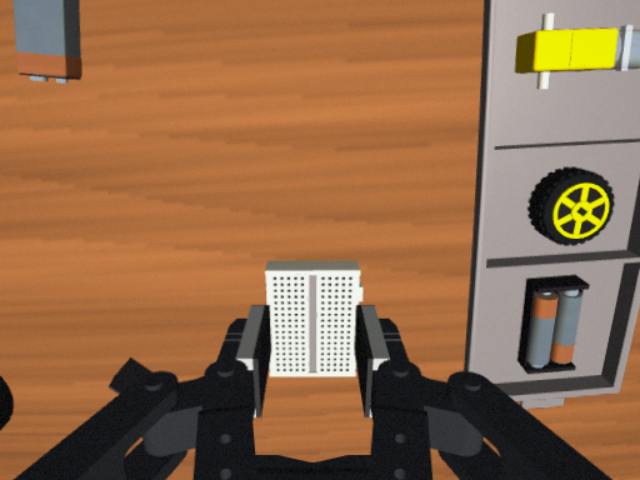

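Tray3 is complete with all three parts flat: motor (570,50), wheel (572,207) and box (555,325). The breadboard is held level at (312,325).

Call:
apply_moves([
  [0.09, -3.77, -0.3, 0],
  [0.09, -3.77, -0.3, 0],
  [0.09, -3.77, 0, 0],
  [0.09, -3.77, 0, 0],
  [0.09, -3.77, 0, 0],
  [0.09, -3.77, 0, 0],
  [0.09, -3.77, 0, 0],
  [0.09, -3.77, 0, 0],
  [0.09, -3.77, 0, 0],
  [0.09, -3.77, 0, 0],
  [0.09, -3.77, 0, 0],
  [0, 0, 2, 0],
  [0, 0, 2, 0],
  [0, 0, 0, 0],
  [0, 0, 0, 0],
  [0, 0, 0, 0],
  [0, 0, 0, 0],
])

```text
time: 27.83
position: [0.5425, -0.2856, 0.0895]
tcp_rot: [0.088, 3.139, -0.0]
ft_force: [0.2, -0.5, -0.1]
gripper_width: 0.0328
grip_force: 29.9
```

```bash
python3 p.py .5424 -.2858 .036 -3.2;python3 - <<'E'
from h import *
p=imaging.camera_params('wrist');im=imaging.grab_frame('wrist').copy()
for cx in(-37.5,37.5):
    a=np.radians(-3.2);R=np.array([[np.cos(a),-np.sin(a)],[np.sin(a),np.cos(a)]])
    q=np.array([[cx-36,-48],[cx+36,-48],[cx+36,48],[cx-36,48]])/1000@R.T+[.505,-.2837]
    uv=proj(np.c_[q,np.full(4,.016)],p); cv2.polylines(im,[uv.astype(np.int32)],True,(0,255,0),1)
cv2.imwrite('pics/b3.png',cv2.resize(im[...,::-1],(640,480)))
E
```

```text
t 27.8333 pos [ 0.5425 -0.2856  0.0895] yaw 176.8 grip 0.0328 F [ 0.2 -0.5 -0.1] j7 1.17 tip 0.025
turn 0.0 = 1 x 0.0 | shift cm [ 0.01 -0.02  5.35] = 1 x [ 0.009 -0.02 ]
```

View pics/b3.png

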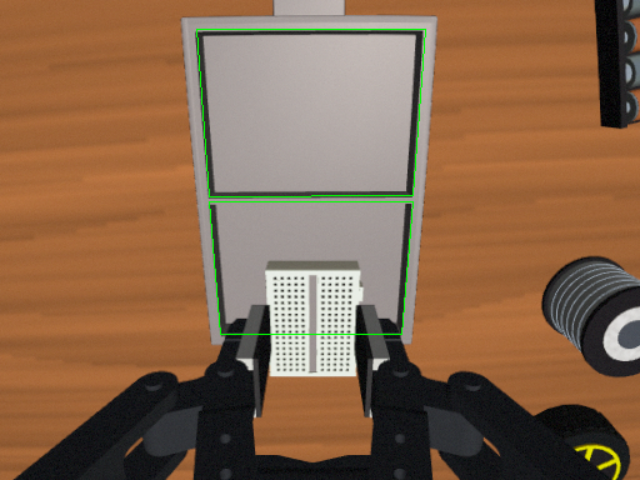

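The tray2 overlay matches (divider at row 198) and the breadboard is centred. Lowering by 5.35 cm.

Call:
apply_moves([
  [0, 0, 2, 0],
  [0, 0, 2, 0],
  [0, 0, 0.7, 0],
  [0, 0, 0.3, 0],
  [0, 0, 0.2, 0],
  [0, 0, 0.1, 0],
  [0, 0, 0, 0],
  [0, 0, 0, 0],
  [0, 0, 0, 0],
])

```text
time: 28.63
position: [0.5419, -0.2863, 0.0359]
tcp_rot: [0.09, 3.14, -0.001]
ft_force: [-0.4, 0.3, 0.9]
gripper_width: 0.0328
grip_force: 29.9
```

Call:
apply_moves([
  [0, 0, 0, 0],
  [0, 0, 0, 0],
  [0, 0, 0, 0],
  [0, 0, -0.5, 0],
  [0, 0, -2, 0],
  [0, 0, -3, 0],
  [0, 0, -4, 0],
  [0, 0, 0, 0],
  [0, 0, 0, 0],
  [0, 0, 0, 0],
  [0, 0, 0, 0],
], claw=4.5)

```text
time: 29.55
position: [0.5409, -0.2864, 0.1294]
tcp_rot: [-0.09, -3.139, -0.0]
ft_force: [-0.1, 0.3, -0.6]
gripper_width: 0.0452
grip_force: 0.0
```

```bash
python3 p.py .4488 -.0022 .085 -9
```

```text
t 29.55 pos [ 0.5409 -0.2864  0.1294] yaw 176.7 grip 0.0452 F [-0.1  0.3 -0.6] j7 1.21 tip 0.025
turn 5.7 = 1 x 5.7 | shift cm [13.54 26.63  4.44] = 8 x [1.693 3.328]
```

Call:
apply_moves([
  [0, 0, 0, 5.7],
  [1.69, 3.33, 0, 0],
  [1.69, 3.33, 0, 0],
  [1.69, 3.33, 0, 0],
  [1.69, 3.33, 0, 0],
  [1.69, 3.33, 0, 0],
  [1.69, 3.33, 0, 0],
  [1.69, 3.33, 0, 0],
  [1.69, 3.33, 0, 0],
  [0, 0, 2.2, 0],
  [0, 0, 2.2, 0],
  [0, 0, 0, 0],
  [0, 0, 0, 0],
  [0, 0, 0, 0],
  [0, 0, 0, 0],
], claw=4.6)

```text
time: 30.8
position: [0.4501, -0.0021, 0.0869]
tcp_rot: [0.248, 3.131, 0.001]
ft_force: [0.0, -0.6, 0.3]
gripper_width: 0.0459
grip_force: 0.0
```

```bash
python3 p.py .4488 -.0022 .035 -9; python3 wf.py block_battery .4488 -.0022 -9 k1
```

```text
t 30.8 pos [ 0.4501 -0.0021  0.0869] yaw 170.96 grip 0.0459 F [ 0.  -0.6  0.3] j7 0.41 tip 0.025
turn -0.04 = 1 x -0.04 | shift cm [ 0.13 -0.03  5.19] = 1 x [ 0.13  -0.028]
```

View pics/k1.png

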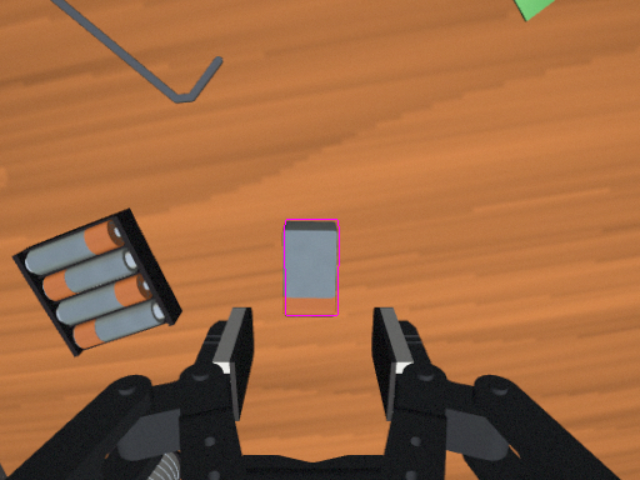

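The predicted outline sits right on the block battery at (312,268). Grasping.

Call:
apply_moves([
  [0.1, 0, 2, 0],
  [0, 0, 1.8, 0],
  [0, 0, 1, 0],
  [0, 0, 0.4, 0],
  [0, 0, 0, 0],
  [0, 0, 0, 0],
  [0, 0, 0, 0],
])

```text
time: 31.48
position: [0.4492, -0.0018, 0.035]
tcp_rot: [0.247, 3.131, 0.0]
ft_force: [-0.1, 0.3, 0.9]
gripper_width: 0.0455
grip_force: 0.0
```

Call:
apply_moves([
  [0, 0, 0, 0],
  [0, 0, 0, 0],
  [0, 0, 0, 0],
  [0, 0, 0, 0],
  [0, 0, 0, 0],
  [0, 0, 0, 0],
], claw=1.5)

```text
time: 31.98
position: [0.4491, -0.0019, 0.035]
tcp_rot: [0.246, 3.131, -0.0]
ft_force: [-0.3, -0.3, 8.1]
gripper_width: 0.0257
grip_force: 29.2
```

Call:
apply_moves([
  [0, 0, -1, 0],
  [0, 0, -2, 0],
  [0, 0, -2, 0],
  [0, 0, -2, -5.8],
  [0, 0, -2, 0],
  [0, 0, 0, 0],
  [0, 0, 0, 0],
  [0, 0, 0, 0],
])

```text
time: 32.65
position: [0.4486, -0.0022, 0.1241]
tcp_rot: [-0.089, -3.14, 0.001]
ft_force: [-0.7, 1.0, -0.2]
gripper_width: 0.0252
grip_force: 30.2
```

```bash
python3 p.py .4676 -.2816 .08 -3.2
```

```text
t 32.65 pos [ 0.4486 -0.0022  0.1241] yaw 176.76 grip 0.0252 F [-0.7  1.  -0.2] j7 0.58 tip 0.025
turn -0.04 = 1 x -0.04 | shift cm [ -3.46 -27.79   4.41] = 7 x [-0.494 -3.97 ]
```

Call:
apply_moves([
  [-0.43, -3.47, 0, 0],
  [-0.43, -3.47, 0, 0],
  [-0.43, -3.47, 0, 0],
  [-0.43, -3.47, 0, 0],
  [-0.43, -3.47, 0, 0],
  [-0.43, -3.47, 0, 0],
  [-0.43, -3.47, 0, 0],
  [-0.43, -3.47, 0, 0],
  [0, 0, 2, 0],
  [0, 0, 2, 0],
  [0, 0, 0, 0],
  [0, 0, 0, 0],
  [0, 0, 0, 0],
  [0, 0, 0, 0],
])

```text
time: 33.82
position: [0.4683, -0.2804, 0.0852]
tcp_rot: [0.086, 3.139, -0.001]
ft_force: [-0.0, 0.4, -0.7]
gripper_width: 0.0258
grip_force: 30.2
```

```bash
python3 p.py .4676 -.2816 .038 -3.2
```

```text
t 33.8167 pos [ 0.4683 -0.2804  0.0852] yaw 176.87 grip 0.0258 F [-0.   0.4 -0.7] j7 1.13 tip 0.025
turn 0.07 = 1 x 0.07 | shift cm [ 0.06 -0.13  4.72] = 1 x [ 0.062 -0.127]
```

Call:
apply_moves([
  [0.05, -0.1, 2, 0],
  [0, 0, 1.5, 0],
  [0, 0, 0.7, 0],
  [0, 0, 0.3, 0],
  [0, 0, 0.1, 0],
  [0, 0, 0.1, 0],
  [0, 0, 0, 0],
  [0, 0, 0, 0],
  [0, 0, 0, 0],
])

```text
time: 34.57
position: [0.4673, -0.282, 0.0378]
tcp_rot: [0.088, 3.14, -0.001]
ft_force: [-0.1, -0.2, 0.4]
gripper_width: 0.0252
grip_force: 30.2
```

Call:
apply_moves([
  [0, 0, 0, 0],
  [0, 0, 0, 0],
  [0, 0, 0, 0],
  [0, 0, -0.5, 0],
  [0, 0, -2, 0],
  [0, 0, -3, 0],
  [0, 0, -4, 0],
  [0, 0, -4, 0],
  [0, 0, -4, 0],
  [-2, 3, -1, 0],
  [-2, 3, -1, 0],
  [-2, 3, 0, 0],
  [0, 0, 0, 0],
  [0, 0, 0, 0],
  [0, 0, 0, 0],
], claw=3.9)

```text
time: 35.82
position: [0.5316, -0.1955, 0.2322]
tcp_rot: [-0.086, -3.14, 0.001]
ft_force: [0.2, -0.6, -0.4]
gripper_width: 0.0393
grip_force: 0.0
```

Run:
```python
from h import *
a=imaging.grab_frame('scene')[110:310,150:420,::-1];b=imaging.grab_frame('wrist')[...,::-1]
cv2.imwrite('pics/end.png',np.hstack([cv2.resize(a,(400,296)),cv2.resize(b,(395,296))]))
print(ctrl.state()['time'],ctrl.state()['qvel'].round(3))
```

```text
35.9167 [ 0.01  -0.002 -0.001 -0.001 -0.002 -0.002 -0.002]
```

View pics/end.png

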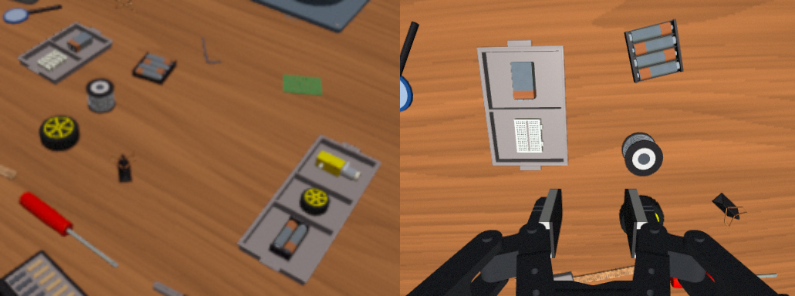

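Both trays are filled as asked. In the left picture, tray3 holds the motor (333,162), wheel (315,200) and box (290,237). In the right one, tray2 holds the battery (522,80) and breadboard (528,135). The large wheel and the four-cell box have not moved.

```bash
python3 -c "
from bench import workorder
print(workorder.job_done())"
```

```text
the job is handed in; nothing more can be done
None
```

Both kits are made up and the job is handed in at about 36 s of the 106 s allowed; the final pictures showed all five parts flat in their own compartments and the large wheel and four-cell box where they lay.

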